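# Turn the parts carousel until the coil faces front

### The job

Turn the parts carousel by gently pushing the upright pegs on its rim with the shut fingers, gripping nothing, until the coil (the low pale spool of copper wire) faces front, that is, lies squarely behind the tip of the yellow arrow on the carousel's foot. Do not touch or lift any of the parts in the tray, leave them lying in their bays, and leave everything else on the table alone. Then move the hand clear, with the tray at rest.

Things in the scene. Friction and masses are not known exactly. Their poses are not given: they have to be found in the camera images.
- foot: Fixed foot of the parts carousel. Origin on the turning axis at table height, z up. Front is its own -x: there a flat black tongue (64 mm wide, 8 mm high, reaching 215 mm from the axis) sticks out from under the tray, with a yellow arrow pointing at the axis. Place and heading vary.
- tray: Turning tray, a round wood deck 284 mm across. Origin on the axis, at the deck's underside, 14 mm above the table. Turns either way by at least a full turn; 1 to 2 N at the rim moves it and it stops when not pushed. Four dividers run out from a hub at 45, 135, 225, 315 degrees from its +x towards +y; the four bays between them centre on its +x, +y, -x, -y. A peg stands at the end of each divider.
- deck (a point): Centre of the deck's upper face, on the axis, 26 mm above the table. Heights above the deck: hub (36 mm across) 38 mm, dividers (6 mm thick) 26 mm, lip round the bays (232 mm outer diameter) 10 mm. The rim outside the lip is bare but for the four pegs.
- peg0 (a point): Top centre of the aluminium push peg at the tray's 45 degrees. Each of the four pegs is fixed upright on the rim, 130 mm from the axis, 16 mm thick (22 mm flange at its foot), its top 64 mm above the deck, 90 mm above the table. Push pegs sideways, along the rim, to turn the tray.
- peg1 (a point): Top centre of the like peg at the tray's 135 degrees.
- peg2 (a point): Top centre of the like peg at the tray's 225 degrees.
- peg3 (a point): Top centre of the like peg at the tray's 315 degrees.
- coil: The crossover coil: low spool, copper-orange wire between two pale flanges (from above a plain pale disc with a small hole), 58 mm across, 22 mm high, loose in one of the tray's bays, about 72 mm from the axis. Origin: centre of its underside.
- tape: Roll of black tape, 66 mm across, 19 mm high, loose in a tray bay. Origin: centre of its underside.
- terminal: Black square terminal plate with two light posts, 62x62x24 mm, loose in a tray bay. Origin: centre of its underside.
- tweeter: Round tweeter, black flange and silver dome, 76 mm across, 37 mm high, loose in a tray bay. Origin: centre of its underside.
- mug: Bystander: white mug of coffee, 80x109x92 mm, back right. Origin: centre of its underside.
- tape_measure: Bystander: black and yellow pocket tape measure, 37x77x62 mm, right of the carousel. Origin: centre of its underside.
- sand_block: Bystander: brown sanding block, 63x105x34 mm, back left of the carousel. Origin: centre of its underside.
- glue_bottle: Bystander: white glue bottle with red nozzle, 57 mm across, 184 mm high, left of the carousel. Origin: centre of its underside.
- wax_tin: Bystander: tan tin with black lid, 67 mm across, 64 mm high, right of the carousel. Origin: centre of its underside.

How it is judged (in metres and radians):
At the end, for the whole second after the job is handed in: Coil centre on the arrow's side of the axis and within 14 mm sideways of the line through axis and arrow; tray at rest; all four parts flat on the deck in their bays (within 100 mm of the axis, tilt under 0.2 rad), at rest; no bystander moved over 20 mm (x of coil in the frame of foot below -0.04 m and y of coil in the frame of foot between -0.014 and 0.014 m and angular speed of tray below 0.05 rad/s and z of coil in the frame of tray between 0.008 and 0.02 m and horizontal distance between each of coil, tape, terminal, tweeter and tray below 0.1 m and angle between each of coil, tape, terminal, tweeter's own z axis and vertical below 0.2 rad and linear speed of each of coil, tape, terminal, tweeter below 0.02 m/s and z of tape in the frame of tray between 0.008 and 0.02 m and z of terminal in the frame of tray between 0.008 and 0.02 m and z of tweeter in the frame of tray between 0.008 and 0.02 m and distance of each of mug, tape_measure, sand_block, glue_bottle, wax_tin from where it was at the start of the episode below 0.02 m); the robot touches nothing.
It fails at once if the robot touches a part lying in the tray (contact force between any of the fingers, the arm and coil above 0.5 N or contact force between any of the fingers, the arm and tape above 0.5 N or contact force between any of the fingers, the arm and terminal above 0.5 N or contact force between any of the fingers, the arm and tweeter above 0.5 N).
It fails at once if a part is lifted off the deck, tipped or thrown out of its bay (z of any of coil, tape, terminal, tweeter in the frame of tray above 0.027 m or angle between any of coil, tape, terminal, tweeter's own z axis and vertical above 0.5 rad or horizontal distance between any of coil, tape, terminal, tweeter and tray above 0.11 m).
It fails at once if the tray or foot is pressed, shoved or gripped with more than 30 N (contact force between any of the fingers, the arm and tray above 30 N or contact force between any of the fingers, the arm and foot above 30 N).
It fails at once if a bystander is moved by more than 20 mm (distance of any of mug, tape_measure, sand_block, glue_bottle, wax_tin from where it was at the start of the episode above 0.02 m).
It also fails if it takes over 48 s, if anything falls off the work surface, if the arm or the gripper's body presses on something with over 40 N, if the wrist force passes 120 N, or if a joint passes its speed limit or range.

### The arm

A 6-joint arm with a two-finger parallel gripper is mounted at the origin on the work surface; the furniture and walls round the work are solid. World frame = base frame: x ahead of the robot, y to its left, z up, the work surface at z = 0. Lengths are in m, angles in degrees, forces in N, time in s.
With the tool pointing down it reaches from about 0.4 to 0.825 m from the base axis. Payload 7 kg.
Tool frame: the origin (TCP) lies midway between the tips of the shut fingers; the grasp point (between the pads) lies 19 mm behind it; z points along the fingers, y is the direction in which the jaws open and shut (so a half turn about z gives the same grasp; the last joint's range is limited). The gripper opens to 88 mm and grips with 3 to 60 N. Pads are 19 mm wide; open, the fingers measure 130 mm over their backs; the gripper's body (78 mm by 193 mm) begins 47 mm behind the grasp point.
Start: joints at [88.127, 20.546, 0.682, 0, -70.136, -16.507], TCP at [0.213, 0.641, 0.227] pointing down, gripper open.
Joint ranges: [-176.03, 176.03], [-82.01, 121.73], [-58.28, 71.71], [-173.87, 95.51], [-174.79, -0.11], [-173.66, 173.66]. Speed limits (degrees/s): [136.94, 136.94, 172.46, 180, 180, 180].

### API

Orientations are given as a 3x3 rotation matrix whose columns are the frame's x, y, z axes.
In Python, from rig import robot gives the robot as it stands. Calls block until the motion is done:
- robot.goto(position, orientation): joint-space move of the TCP to a pose.
- robot.servo_line(position, ori=None, speed=0.15): straight line of the TCP; ori=None keeps the orientation; speed is the mean speed in m/s.
- robot.movej(angles): joint-space move.
- robot.move_gripper(opening): opening from 0.0 (shut) to 1.0 (fully open); the grip force is fixed at half the most; returns when the fingers have stopped.
- robot.dwell(seconds).
- robot.ik(position, orientation): joint angles nearest the present ones, or None.
- robot.grab_frame(name): name is "scene" or "side" or "wrist"; returns (picture, depth): 480x640x3 uint8, red, green, blue; 480x640 float32, m along the optical axis (not along the pixel's ray), 0 where there is no reading.
- robot.camera_info(name): a dict with "vfov" (degrees; the focal length in pixels is half the picture's height over the tangent of half this angle, whatever the lens; pixels are square), "cx", "cy" (the principal point, pixels), "view" (4x4, takes a point from world to camera coordinates); the wrist camera has in their place "T_tool_cam" (4x4, takes a point from camera to tool coordinates, whose origin is the TCP and whose axes are the flange's). Camera axes: x right, y down, z forward; pixel columns grow to the right and rows downward; lengths in m; the calibration is good to about 2 mm. The wrist camera is an equidistant fisheye: a pixel r from the principal point sees the ray r / f radians off the axis. A picture is of the moment at which its call begins: read the wrist's pose just before it. camera_info takes no time and is no camera call.
A pose or a line that the arm cannot do raises robot.Unreachable and nothing moves.
- robot.job_done(): hands the job in, once; it reports no verdict.
Readings, each from a call of its own:
- robot.read_t(): time.
- robot.read_qpos(): joint angles.
- robot.read_qvel(): joint speeds.
- robot.read_effort(): joint torques, N m.
- robot.read_position(): TCP position.
- robot.read_tcp_rot(): TCP orientation.
- robot.read_force(): force on the tool from outside, world axes, zero at the start.
- robot.read_ft_torque(): the same for the moment, N m.
- robot.read_grip_width(): opening from 0.0 (shut) to 1.0 (fully open).
Only numpy, scipy, OpenCV 4.12 (cv2) and the standard library are available. Lean on these libraries where they do the work, as an engineer would, in place of code of your own. Each camera call takes 0.05 s, during which the arm holds its last target.

## Working session

There is one attempt and no reset: what is moved stays moved. The work goes in short steps, each a Python script; the robot and the scene stay as the last script left them, time stands still between calls to the robot, and variables do not carry over. Pictures are saved under pics/ and viewed, and the job is handed in when it is done.

```bash
mkdir -p pics; ls; python3 - <<'E'
from rig import robot
import cv2,numpy as np
for n in ["scene","side","wrist"]:
    p,d=robot.grab_frame(n); cv2.imwrite(f"pics/{n}0.png",p[:,:,::-1]); np.save(f"pics/{n}0_d.npy",d)
    print(n,robot.camera_info(n))
print(robot.read_t(),robot.read_position(),robot.read_tcp_rot())
E
```

```text
pics
scene {'vfov': 56.396574062702626, 'cx': 318.94324694582554, 'cy': 242.41839628618894, 'view': array([[ 8.45325066e-01, -5.34251844e-01,  7.07381356e-04,
        -5.13092496e-01],
       [-2.80585259e-01, -4.45084671e-01, -8.50394937e-01,
         2.16687743e-01],
       [ 4.54639908e-01,  7.18661675e-01, -5.26144421e-01,
         8.59072989e-01],
       [ 0.00000000e+00,  0.00000000e+00,  0.00000000e+00,
         1.00000000e+00]])}
side {'vfov': 50.98040689883335, 'cx': 314.6327213202026, 'cy': 245.40244786891319, 'view': array([[-0.98287723, -0.18419391,  0.00499449,  0.55926083],
       [-0.12933388,  0.67032511, -0.73070992,  0.16362589],
       [ 0.13124439, -0.7188441 , -0.68266981,  1.18052793],
       [ 0.        ,  0.        ,  0.        ,  1.        ]])}
wrist {'vfov': 65.70646984690485, 'cx': 320.44233486937304, 'cy': 242.2893504125951, 'T_tool_cam': array([[-5.92016067e-04, -9.68178967e-01, -2.50258142e-01,
         6.72918068e-02],
       [ 9.99999743e-01, -4.71962331e-04, -5.39730345e-04,
        -1.25568320e-03],
       [ 4.04443152e-04, -2.50258397e-01,  9.68178997e-01,
        -1.57907182e-01],
       [ 0.00000000e+00,  0.00000000e+00,  0.00000000e+00,
         1.00000000e+00]])}
0.15 [0.21275786 0.6401958  0.22582437] [[ 9.48947478e-01 -3.15433996e-01 -2.77950926e-04]
 [-3.15434087e-01 -9.48946615e-01 -1.28812982e-03]
 [ 1.42559348e-04  1.31004275e-03 -9.99999132e-01]]
```

View pics/scene0.png

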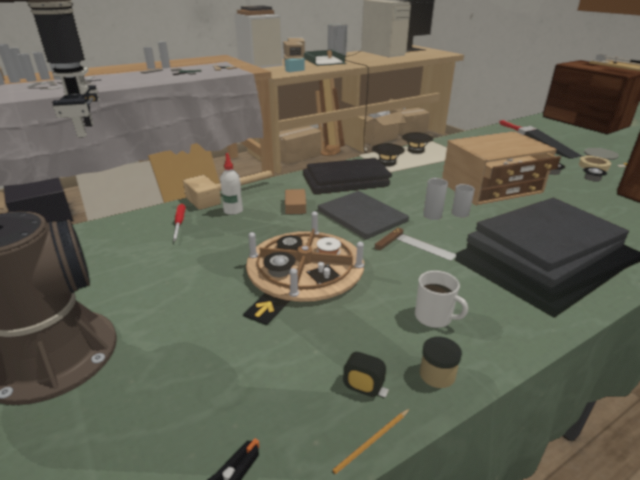

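View pics/side0.png

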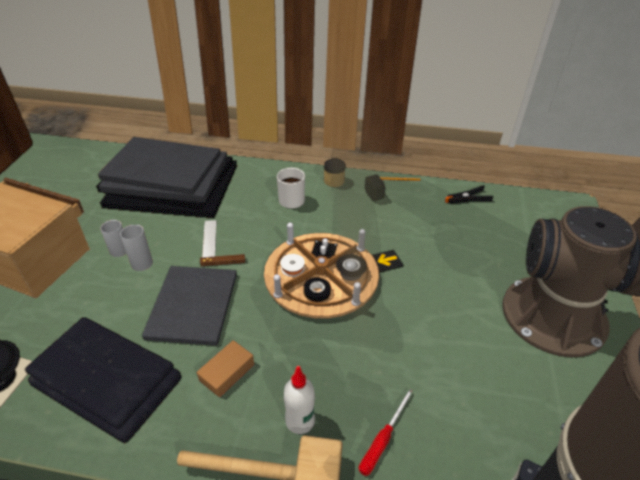

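View pics/wrist0.png

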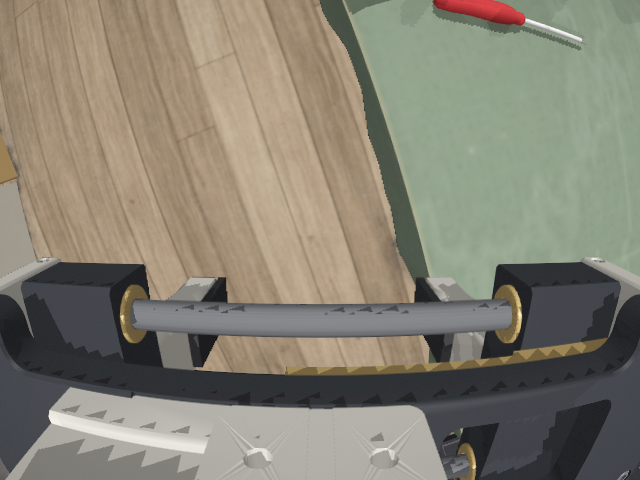

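```bash
cat > h.py <<'E'
import numpy as np,cv2
def info(n):
    from rig import robot
    return robot.camera_info(n)
def ray(ci,u,v):
    f=240/np.tan(np.radians(ci['vfov'])/2)
    V=np.array(ci['view']);R=V[:3,:3];t=V[:3,3]
    d=R.T@np.array([(u-ci['cx'])/f,(v-ci['cy'])/f,1]);c=-R.T@t
    return c,d
def atz(ci,u,v,z):
    c,d=ray(ci,u,v);return c+d*(z-c[2])/d[2]
def proj(ci,P):
    f=240/np.tan(np.radians(ci['vfov'])/2)
    V=np.array(ci['view']);p=np.atleast_2d(P)@V[:3,:3].T+V[:3,3]
    return np.c_[p[:,0]/p[:,2]*f+ci['cx'],p[:,1]/p[:,2]*f+ci['cy']]
E
python3 - <<'E'
import cv2
for n,(x0,y0) in dict(scene=(225,195),side=(250,205)).items():
    p=cv2.imread(f"pics/{n}0.png")[y0:y0+135,x0:x0+180]
    cv2.imwrite(f"pics/{n}0c.png",cv2.resize(p,None,fx=4.44,fy=4.44,interpolation=cv2.INTER_CUBIC))
E
```

```text
(no output)
```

View pics/scene0c.png

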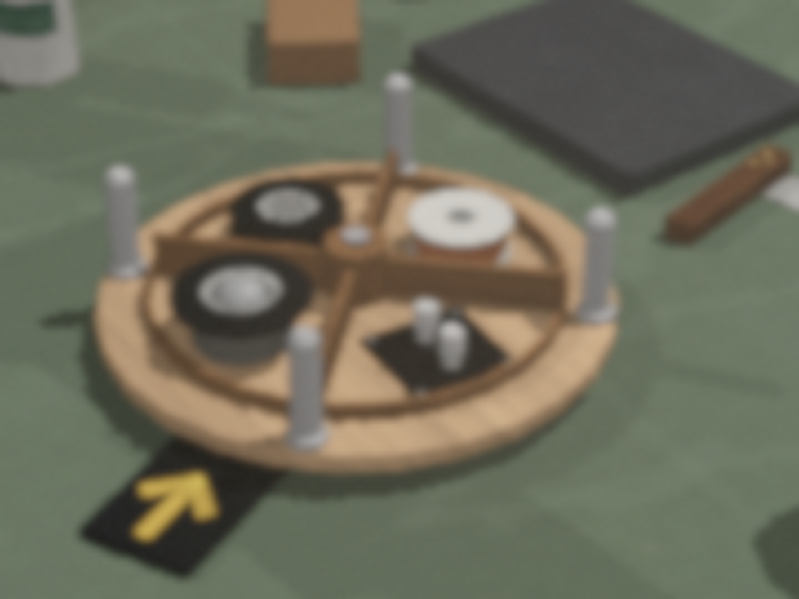

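View pics/side0c.png

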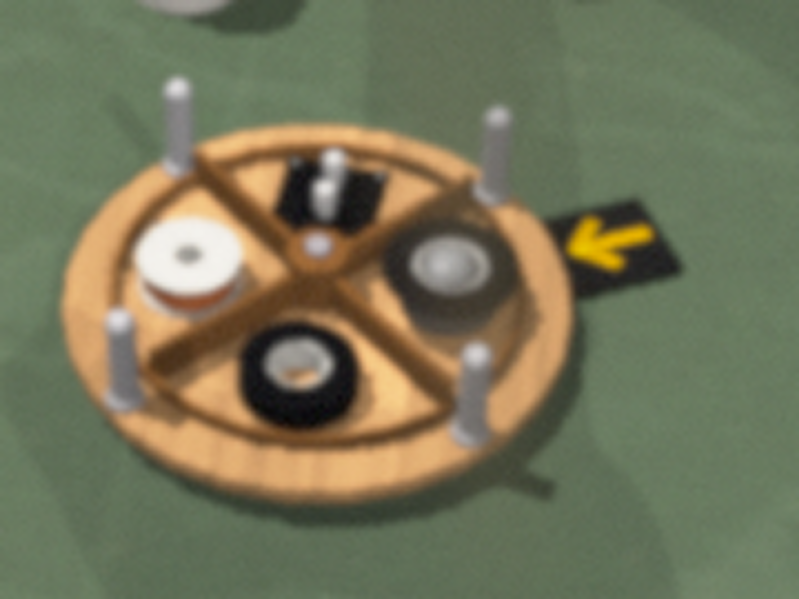

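```bash
python3 - <<'E'
from h import *
from scipy.optimize import least_squares
off=dict(scene=(225,195),side=(250,205))
# order pegs: A(left in scene) B(back) C(right) D(front)
obs=dict(scene=dict(pegs=[(120,174),(398,82),(601,216),(305,336)],hub=(356,236),coil=(461,214),ton=[(80,533),(187,577)]),
 side=dict(pegs=[(475,354),(119,321),(177,88),(498,118)],hub=(318,245),coil=(189,254),ton=[(685,268),(640,198)]))
px=lambda n,p:(p[0]/4.444+off[n][0],p[1]/4.444+off[n][1])
cis={n:info(n) for n in off}
for n in off:
    print(n)
    P=[atz(cis[n],*px(n,p),0.09)[:2] for p in obs[n]['pegs']]
    print('pegs',np.round(P,4).tolist(),'mean',np.mean(P,0))
    print('hub',atz(cis[n],*px(n,obs[n]['hub']),.064)[:2],'coil',atz(cis[n],*px(n,obs[n]['coil']),.048)[:2])
    print('ton',[atz(cis[n],*px(n,q),.008)[:2].round(4) for q in obs[n]['ton']])
def res(x,sep=False):
    c=x[:2];r=[]
    for n in off:
        P=[[c[0]+.13*np.cos(x[2]-k*np.pi/2),c[1]+.13*np.sin(x[2]-k*np.pi/2),.09] for k in range(4)]
        q=proj(cis[n],P); r+=list((q-[px(n,p) for p in obs[n]['pegs']]).ravel())
        f=np.array([np.cos(x[3]),np.sin(x[3])]);l=np.array([-f[1],f[0]])
        T=[[*(c+.215*f-.032*l*s),.008] for s in (-1,1)]
        r+=list((proj(cis[n],T)-[px(n,p) for p in obs[n]['ton']]).ravel())
    return np.array(r)
s=least_squares(res,[.55,.2,np.pi*.75,np.pi])
print(s.x[:2],np.degrees(s.x[2:]),np.sqrt(np.mean(s.fun**2))); print(s.fun.reshape(-1,2).round(1).tolist())
E
```

```text
scene
pegs [[0.4609, 0.0687], [0.6429, 0.0783], [0.6543, -0.1037], [0.4709, -0.1154]] mean [ 0.55725563 -0.01802606]
hub [ 0.55712883 -0.01709304] coil [ 0.63137829 -0.0070152 ]
ton [array([ 0.3556, -0.0972]), array([ 0.3848, -0.1519])]
side
pegs [[0.4595, 0.0737], [0.6408, 0.0854], [0.6518, -0.0981], [0.469, -0.1071]] mean [ 0.55525734 -0.0115389 ]
hub [ 0.55488837 -0.01403427] coil [ 0.62628723 -0.00953226]
ton [array([ 0.3533, -0.0913]), array([ 0.3829, -0.1451])]
[ 0.55796623 -0.01669658] [138.31829927 208.07130472] 9.450444415181716
[[-0.2, -0.2], [0.1, -0.5], [0.1, -0.2], [-0.1, -0.5], [22.2, 8.5], [-26.6, -11.5], [-0.4, -1.4], [-1.0, -1.8], [-0.8, -1.4], [-0.7, -1.9], [-10.3, -16.0], [10.1, 16.2]]
```

```bash
python3 - <<'E'
from h import *
from rig import robot
for n,q in dict(scene=dict(bottle=(232,211),mug=(435,322),tapem=(364,388),tin=(440,380)),side=dict(bottle=(300,428),mug=(291,204),tapem=(375,198),tin=(335,184))).items():
    for k,p in q.items(): print(n,k,atz(info(n),*p,0)[:2].round(3))
c=np.array([.557,-.0155])
def Rot(th,s):  # y axis tangential
    y=s*np.array([-np.sin(th),np.cos(th),0]);z=np.array([0,0,-1.]);x=np.cross(y,z);return np.c_[x,y,z]
print('q',robot.read_qpos())
for s in(1,-1):
    for a in range(75,-121,-15):
        th=np.radians(a);q=robot.ik([*(c+.131*np.array([np.cos(th),np.sin(th)])),.05],Rot(th,s))
        print(s,a,None if q is None else np.round(q,1))
E
```

```text
scene bottle [0.527 0.37 ]
scene mug [ 0.691 -0.324]
scene tapem [ 0.46  -0.383]
scene tin [ 0.587 -0.441]
side bottle [0.526 0.384]
side mug [ 0.694 -0.292]
side tapem [ 0.454 -0.368]
side tin [ 0.583 -0.415]
q [ 8.81262015e+01  2.05831793e+01  6.45669879e-01 -1.43578328e-02
 -7.01367768e+01 -1.65083411e+01]
1 75 [ 29.2  23.3 -21.    0.  -45.8 -44.2]
1 60 [ 26.7  25.5 -17.1   0.  -47.4 -56.7]
1 45 [ 23.8  27.4 -13.8   0.  -48.8 -68.8]
1 30 [ 20.8  28.8 -11.3   0.  -50.  -80.8]
1 15 [ 17.8  29.6  -9.7   0.  -50.7 -92.8]
1 0 [  14.9   30.    -9.     0.   -51.  -104.9]
1 -15 [  12.1   29.8   -9.4    0.   -50.8 -117.1]
1 -30 [   9.6   29.   -10.9    0.   -50.2 -129.6]
1 -45 [   7.5   27.7  -13.2    0.   -49.1 -142.5]
1 -60 [   5.9   25.9  -16.3    0.   -47.7 -155.9]
1 -75 [   4.9   23.8  -20.1    0.   -46.1 -169.9]
1 -90 None
1 -105 [  5.5  18.7 -28.6   0.  -42.7 159.5]
1 -120 [  7.5  16.  -32.9   0.  -41.1 142.5]
-1 75 [ 29.2  23.3 -21.    0.  -45.8 135.8]
-1 60 [ 26.7  25.5 -17.1   0.  -47.4 123.3]
-1 45 [ 23.8  27.4 -13.8   0.  -48.8 111.2]
-1 30 [ 20.8  28.8 -11.3   0.  -50.   99.2]
-1 15 [ 17.8  29.6  -9.7   0.  -50.7  87.2]
-1 0 [ 14.9  30.   -9.    0.  -51.   75.1]
-1 -15 [ 12.1  29.8  -9.4   0.  -50.8  62.9]
-1 -30 [  9.6  29.  -10.9   0.  -50.2  50.4]
-1 -45 [  7.5  27.7 -13.2   0.  -49.1  37.5]
-1 -60 [  5.9  25.9 -16.3   0.  -47.7  24.1]
-1 -75 [  4.9  23.8 -20.1   0.  -46.1  10.1]
-1 -90 [  4.7  21.3 -24.3   0.  -44.4  -4.7]
-1 -105 [  5.5  18.7 -28.6   0.  -42.7 -20.5]
-1 -120 [  7.5  16.  -32.9   0.  -41.1 -37.5]
```

```bash
cat >> h.py <<'E'
c=np.array([.557,-.0155])
def Rot(a,s=-1):
    th=np.radians(a)
    y=s*np.array([-np.sin(th),np.cos(th),0]);z=np.array([0,0,-1.]);x=np.cross(y,z);return np.c_[x,y,z]
def pos(a,z,r=.131):
    th=np.radians(a);return np.array([*(c+r*np.array([np.cos(th),np.sin(th)])),z])
def snap(n,name,x0=225,y0=195):
    from rig import robot
    p,_=robot.grab_frame(n);p=np.ascontiguousarray(p[:,:,::-1]);cv2.imwrite(f"pics/{name}_full.png",p)
    cv2.imwrite(f"pics/{name}.png",cv2.resize(p[y0:y0+135,x0:x0+180],(800,600),interpolation=cv2.INTER_CUBIC))
E
python3 - <<'E'
from h import *
from rig import robot
robot.move_gripper(0.0)
p=robot.read_position(); robot.servo_line([p[0],p[1],.32],speed=.2)
robot.goto(pos(74,.30),Rot(74))
print(robot.read_t(),robot.read_position(),robot.read_grip_width(),robot.read_force())
robot.servo_line(pos(74,.13),speed=.15)
snap('scene','pre_sc');snap('side','pre_si',250,205)
print(robot.read_t(),robot.read_position(),robot.read_force())
E
```

```text
4.5167 [0.59306368 0.11089579 0.29982999] 0.00035832812427461104 [-0.14289713  0.49870714  0.80385308]
5.9 [0.59363349 0.11068733 0.13100319] [-0.32652723  0.31532231  0.49774243]
```

View pics/pre_sc_full.png

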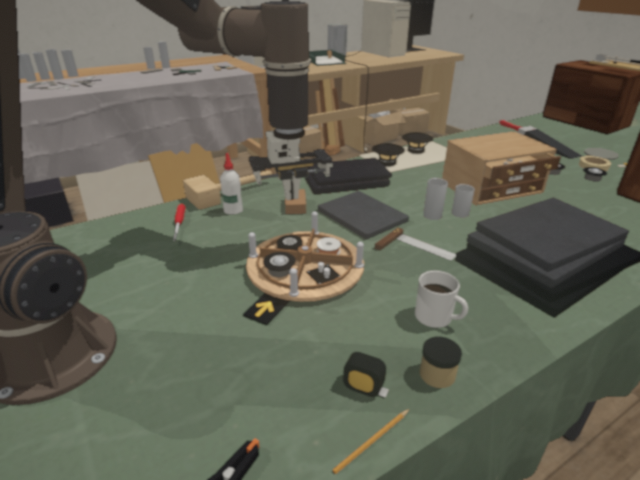

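View pics/pre_si_full.png

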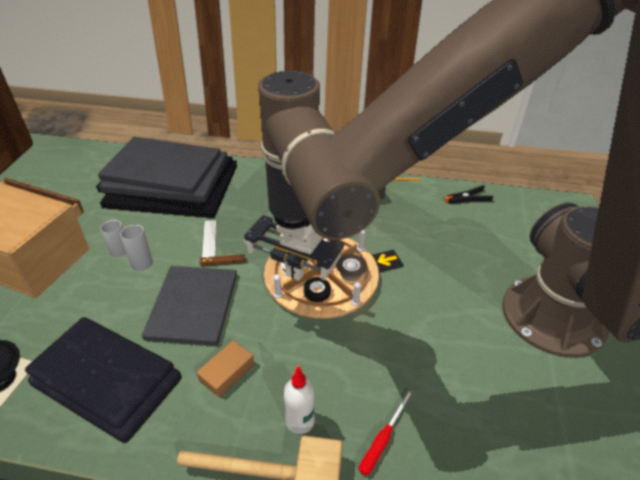

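The hand is over the left-rear rim, fingertips at about (293,207) in the scene view, between two pegs and clear of the parts. Next I lower it and push.

```bash
python3 - <<'E'
from h import *
from rig import robot
robot.servo_line(pos(74,.052),speed=.08)
print('down',robot.read_t(),robot.read_position()[2],robot.read_force())
for a in (66,60,54,46):
    robot.servo_line(pos(a,.052),Rot(a),speed=.06)
    print(a,robot.read_t(),robot.read_position().round(4),robot.read_force().round(1))
snap('scene','p1_sc')
E
```

```text
down 7.025 0.05254428199274042 [-0.20282406  0.24802139 -0.26203482]
66 7.4833 [0.6102 0.1041 0.0522] [-0.4 -0.2  0.3]
60 7.8583 [0.6221 0.0979 0.0519] [0.2 0.9 0.2]
54 8.2333 [0.6336 0.0905 0.0519] [-0.9 -0.1 -1.3]
46 8.6917 [0.6477 0.0788 0.0519] [-0.9  0.2  0. ]
```

View pics/p1_sc.png

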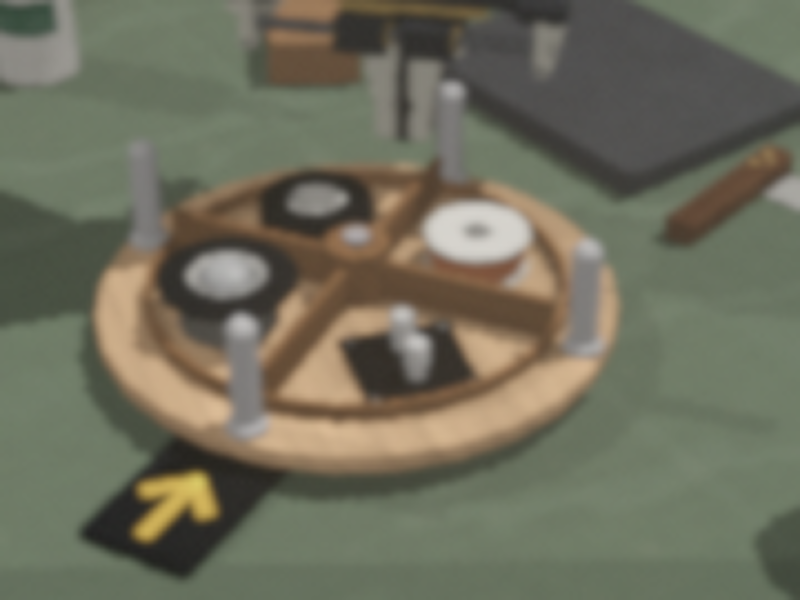

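The tray is turning: the pushed peg is at crop (452,92), and the fingers (400,120) press on its left side with about 1 N. The parts are undisturbed, so I continue.

```bash
python3 - <<'E'
from h import *
from rig import robot
a=46
while a>-80:
    a=max(a-10,-80)
    robot.servo_line(pos(a,.052),Rot(a),speed=.07)
    f=robot.read_force(); print(a,round(robot.read_t(),2),f.round(1),end='; ')
    if np.linalg.norm(f)>12: print('STOP');break
snap('scene','p2_sc');snap('side','p2_si',250,205)
E
```

```text
36 9.22 [0.  0.7 1. ]; 26 9.69 [0.7 0.3 0.7]; 16 10.17 [0.4 0.2 0.4]; 6 10.64 [-0.1  0.2  0.5]; -4 11.12 [ 0.3 -0.1  0. ]; -14 11.59 [ 0.2 -0.1 -0.4]; -24 12.07 [-0.1 -0.5 -0.3]; -34 12.54 [-0.6 -0.  -0. ]; -44 13.02 [0.8 0.4 0.6]; -54 13.49 [ 0.1  0.3 -0.3]; -64 13.97 [0.9 1.  0.1]; -74 14.44 [ 0.9 -0.1  0.2]; -80 14.79 [ 0.2  0.6 -0. ];
```

View pics/p2_sc.png

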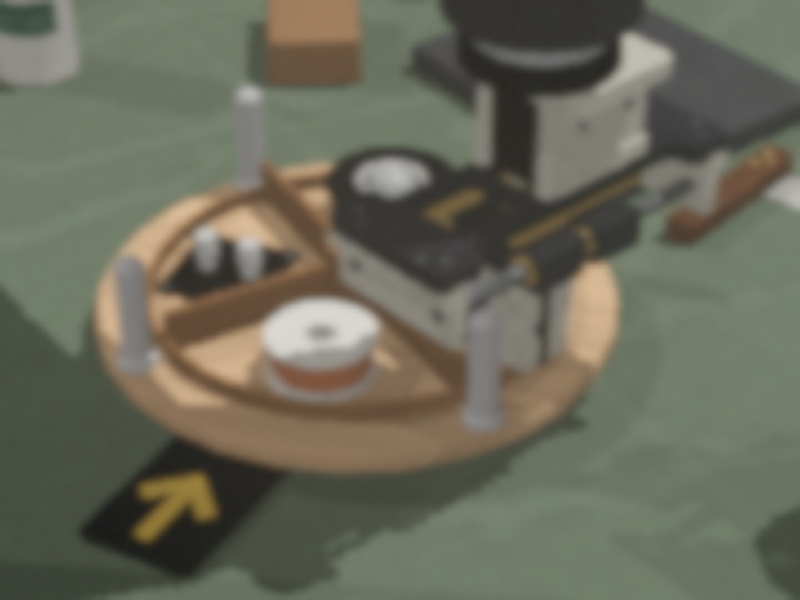

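View pics/p2_si.png

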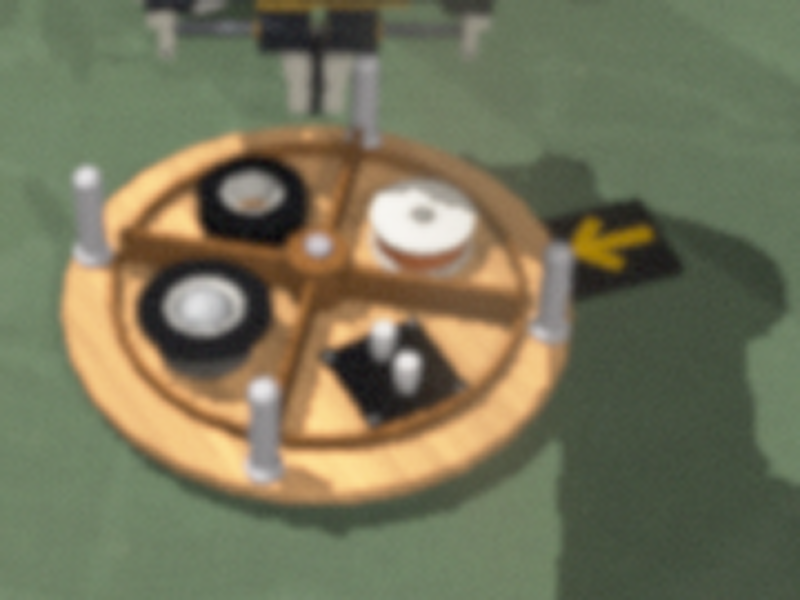

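```bash
cat > m.py <<'E'
from h import *
off=dict(scene=(225,195),side=(250,205))
px=lambda n,p:(p[0]/4.444+off[n][0],p[1]/4.444+off[n][1])
def meas(n,coil,pegs):
    ci=info(n)
    hub=dict(scene=(356,236),side=(318,245))[n]
    ton=dict(scene=[(80,533),(187,577)],side=[(685,268),(640,198)])[n]
    cc=dict(scene=[.5573,-.0176],side=[.5551,-.0125])[n]
    t=np.mean([atz(ci,*px(n,q),.008)[:2] for q in ton],0)-cc
    k=atz(ci,*px(n,coil),.048)[:2]-cc
    u=t/np.linalg.norm(t)
    ang=lambda v:np.degrees(np.arctan2(v[1],v[0]))%360
    P=[atz(ci,*px(n,q),.09)[:2]-cc for q in pegs]
    print(n,'front',ang(t).round(1),'coil ang',ang(k).round(1),'r',np.linalg.norm(k).round(4),'lateral',(u[0]*k[1]-u[1]*k[0]).round(4),'pegs',[(ang(v).round(1),np.linalg.norm(v).round(3)) for v in P])
E
python3 - <<'E'
from m import *
meas('scene',(322,331),[(130,267),(250,97),(484,322)])
meas('side',(423,214),[(87,176),(366,65),(560,252),(264,389)])
E
```

```text
scene front 209.7 coil ang 223.6 r 0.0672 lateral 0.0161 pegs [(np.float64(179.7), np.float64(0.131)), (np.float64(88.2), np.float64(0.126)), (np.float64(266.5), np.float64(0.134))]
side front 209.5 coil ang 225.9 r 0.0739 lateral 0.0209 pegs [(np.float64(358.0), np.float64(0.129)), (np.float64(267.3), np.float64(0.126)), (np.float64(177.6), np.float64(0.131)), (np.float64(88.1), np.float64(0.129))]
```

Both views put the coil about 15° short of front (scene 223.6° against 209.7°, side 225.9° against 209.5°). I push 15° more, back off and look again.

```bash
python3 - <<'E'
from h import *
from rig import robot
for a in (-88,-95.2):
    robot.servo_line(pos(a,.052),Rot(a),speed=.05)
    print(a,round(robot.read_t(),2),robot.read_force().round(1))
robot.servo_line(pos(-84,.052),Rot(-84),speed=.05)
robot.servo_line(pos(-84,.15),speed=.12)
robot.servo_line(pos(-84,.32),speed=.2)
robot.goto([.50,-.33,.35],Rot(-84))
print(robot.read_t(),robot.read_position())
snap('scene','p3_sc');snap('side','p3_si',250,205)
E
```

```text
-88 15.41 [-0.1  0.1 -0.2]
-95.2 15.88 [ 0.3  0.6 -0.1]
19.325 [ 0.49964532 -0.33015986  0.34905941]
```

View pics/p3_sc.png

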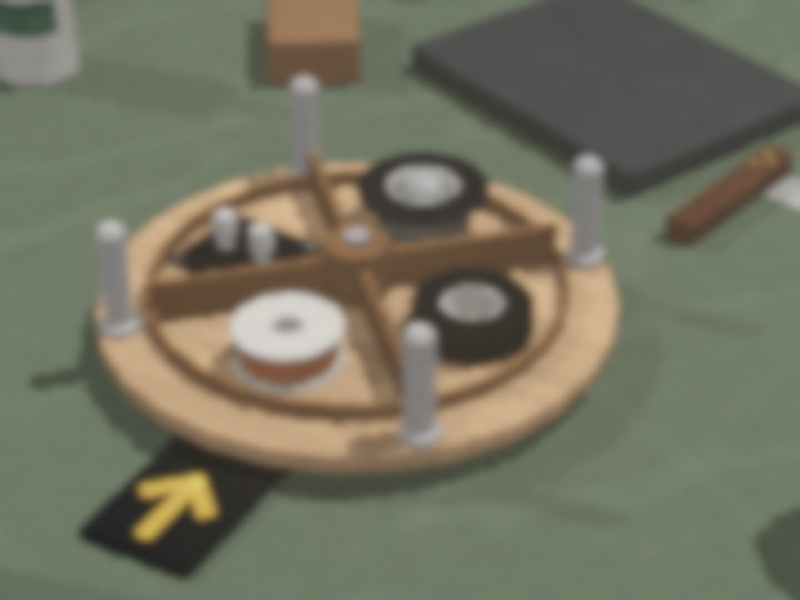

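View pics/p3_si.png

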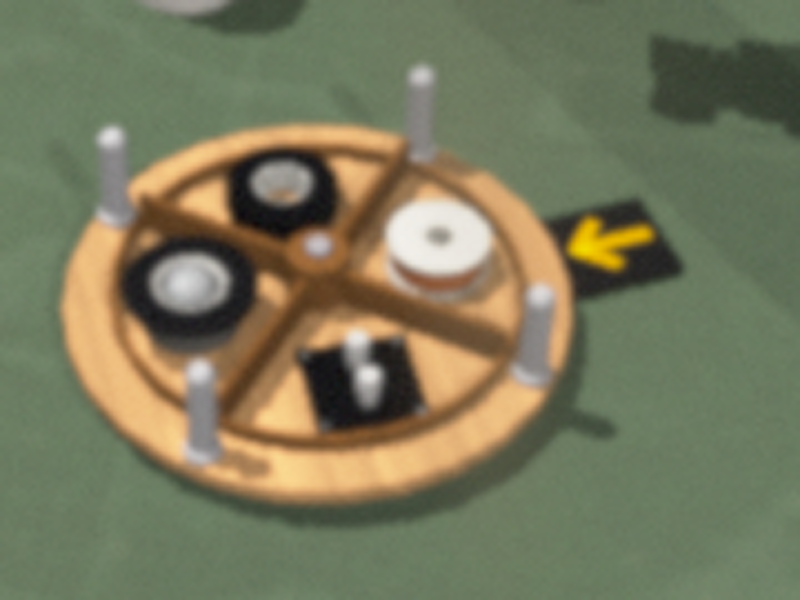

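```bash
python3 - <<'E'
from m import *
meas('scene',(288,325),[(111,230),(305,83),(588,163),(419,331)])
meas('side',(438,236),[(111,137),(421,76),(540,293),(201,371)])
E
```

```text
scene front 209.7 coil ang 208.1 r 0.0689 lateral -0.002 pegs [(np.float64(163.3), np.float64(0.13)), (np.float64(72.4), np.float64(0.13)), (np.float64(342.7), np.float64(0.13)), (np.float64(252.6), np.float64(0.129))]
side front 209.5 coil ang 210.9 r 0.0724 lateral 0.0018 pegs [(np.float64(343.0), np.float64(0.129)), (np.float64(252.6), np.float64(0.128)), (np.float64(163.1), np.float64(0.129)), (np.float64(73.2), np.float64(0.129))]
```

View pics/p3_sc_full.png

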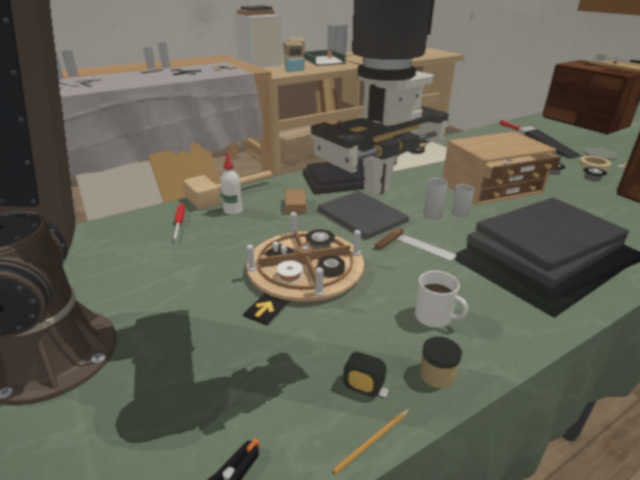

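The coil at crop (288,325) in the scene view and (438,236) in the side view lies behind the arrow tip. The measured sideways offset is -2.0 mm and +1.8 mm, against a limit of 14 mm. All bystanders are where they started and the hand is clear at 0.35 m height.

```bash
python3 - <<'E'
from rig import robot
robot.dwell(.3); robot.job_done(); print(robot.read_t())
E
```

```text
the job is handed in; nothing more can be done
the job is handed in; nothing more can be done
```

The coil now faces the arrow and the job is handed in. I turned the carousel about 156° clockwise, pushing one peg along the rim with the shut fingers. I stopped about 15° short to measure, finished the turn, backed off and lifted the hand to 0.35 m.

- **Alignment:** the coil centre is off the arrow line by -2.0 mm in the scene camera and +1.8 mm in the side camera (limit 14 mm). The views disagree by about 4 mm, or 3° in the coil's angle. That is consistent with the stated calibration error.
- **Parts and bystanders:** all four parts lie flat in their bays. The objects on the table look unmoved in the last picture.
- **Forces and time:** wrist force, read at the end of each push segment, stayed below about 2 N. The robot's clock read about 19.3 s before a final 0.3 s pause and hand-in.
- **Not checked:** I did not measure the tray's speed at the end. It was not pushed for over 3 s before the last pictures. No check failed.

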